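# File two carving blanks in the thickness rack

## Robot

A 6-joint arm with a two-finger parallel gripper is mounted at the origin on the work surface. World frame = base frame: x ahead of the robot, y to its left, z up, the work surface at z = 0. Lengths are in m, angles in rad, forces in N, time in s.
With the tool pointing down it reaches from about 0.225 to 0.875 m from the base axis. Payload 3.4 kg.
Tool frame: the origin (TCP) lies between the finger pads; the fingertips stand 8 mm ahead of it and the grasp point (between the pads) lies 11 mm behind it; z points along the fingers, y is the line along which they close (so a half turn about z gives the same grasp; the last joint's range is limited). The gripper opens to 85 mm and grips with 20 to 120 N. Pads are 22 mm wide; open, the fingers measure 114 mm over their backs; the gripper's body (76 mm by 85 mm) begins 54 mm behind the grasp point. The pads swing forward as they close: fully open they stand 13 mm farther back than shut.
Start: joints at [0.996, 0.276, 1.505, -0, 1.361, -0.121], TCP at [0.252, 0.517, 0.239] pointing down, gripper open.
Joint ranges: [-2.89, 2.89], [-0.75, 2.08], [0.22, 2.7], [-1.18, 4.32], [0.11, 2.71], [-2.7, 2.7]. Speed limits (rad/s): [2.57, 2.57, 3.14, 3.14, 3.14, 3.14].

## Interface

Orientations are given as a unit quaternion [w, x, y, z].
In Python, from rig import manip, optics, finder gives the robot as it stands.
- The arm moves only by the tool servo_tool, never from a script. Its argument "increments" is a list of rows, each a list of 7 numbers: the shift along the tool's x, y, z in cm, then the turn, a rotation vector about the tool's x, y, z in degrees, then the closure, from -1 (fully open) to 1 (shut). In form: [[x, y, z, rx, ry, rz, gripper], ...]. A call has exactly 5 rows; each row shifts and turns the commanded pose from where the row before left it, along the tool's axes as they then stand; what a row does not reach is not made up. A row lasts 1/10 s, in which the tool goes at most 50 mm and 8.59 degrees, less where a joint would pass 70% of its speed; a pose out of reach is approached as far as the arm can. A call is refused whole if a number of a shift passes 5 or a number of a turn 8.59, either way. A call with a gripper value outside its range is refused whole. The fingers move at their own pace and stop on an object; "squeeze" is the grip in N (left out, the last holds). Time passes only in rows, so rows that do not move let the fingers close, or fill a call up. It gives the time, the measured TCP pose, the force, the opening and the grip force at its end, in the units of the state.
- manip.get_state(): the state, without advancing time (a new reading comes with each control period).
- optics.get_image(name): name is "side" or "top" or "wrist"; returns the picture (400x640x3 uint8, red, green, blue); there is no depth.
- optics.get_calibration(name): a dict with "fov_y" (degrees; the focal length in pixels is half the picture's height over the tangent of half this angle, whatever the lens; pixels are square), "cx", "cy" (the principal point, pixels), "world_to_cam" (4x4, takes a point from world to camera coordinates). Camera axes: x right, y down, z forward; pixel columns grow to the right and rows downward; lengths in m; the calibration is good to about 2 mm. A picture is of the moment at which its call begins: read the wrist's pose just before it. get_calibration takes no time and is no camera call; for the wrist camera it gives the pose at the moment of the call.
- manip.sign_off(): hands the job in; it is judged then, once.
Trained networks look in the newest picture that a camera, given by its name, has taken for a name from the list of things; names that differ only in an ending like _2 or _b are one class to them, and where a whole thing is asked for, a point or a joint stands for the part that bears it (a point fixed in the world has none). Each returns a list of dicts, best first, with "p" (0 to 1); they miss things now and then, are a little off and sometimes report something else, mostly with a low value. They report only what shows in the picture. A call takes as long as a camera call. They do not tell look-alikes from the thing itself.
- finder.silhouettes(label, camera): "region" (400x640 bool, what is visible of it) and "box" ([centre column, centre row, width, height] in pixels, round what is visible of it).
- finder.tip_of(label, camera): "at" ([column, row] in pixels: a listed point, or the origin of a listed thing).
The state is a dict: "clock": time; "qpos": joint angles; "qd": joint speeds; "effort": joint torques, N m; "position": TCP position; "ee_rot": TCP orientation; "contact_force": force on the tool from outside, world axes, zero at the start; "moment": the same for the moment, N m; "width": finger opening in m; "gripper_force": force on a finger pad.
Only numpy, scipy, OpenCV 4.12 (cv2) and the standard library are available. Lean on these libraries where they do the work, as an engineer would, in place of code of your own. Each camera call takes 0.05 s, during which the arm holds its last target. There are 200 camera calls.

## Task

Two wooden carving blanks stand on edge on the carver's bench. File each in the thickness rack: stand it, still on its long edge, in the narrowest slot that lets it go fully down to the slot's floor (the thick blank in the wide end slot, the thinner blank in the middle slot), not sticking out past the slot's open ends, and let go.

Things in the scene. Friction and masses are not known exactly. Their poses are not given: they have to be found in the camera images.
- rack: Dark wooden rack fixed to the bench, 120 (x) x 254 (y) x 62 mm tall; origin: centre of underside. Three slots side by side along y, running through along x with open ends, narrowing downwards; floors at z 12, tops at z 62 mm. Wide: centre y -63, 44 mm wide at floor, 68 at top. Middle: y +16, 30 at floor, 54 at top. Narrow: y +79, 12 at floor, 36 at top, stays empty. Dividers 18 mm wide on top.
- thick_blank: Plain pale wooden board standing on its long edge: 80 mm long (its x), 36 mm thick (its y), 100 mm tall (z), 0.12 to 0.24 kg. Origin: centre of its underside. Belongs in the wide slot.
- thin_blank: Plain pale wooden board standing on its long edge: 80 mm long (its x), 22 mm thick (its y), 100 mm tall (z), 0.08 to 0.15 kg. Origin: centre of its underside. Belongs in the middle slot.
Things that resemble listed ones, but are neither listed nor needed, are in the scene too. What is shaped like the thick_blank but black or purple is not meant. Leave any pink look-alike of the thin_blank alone.

How it is judged:
At the end, for the whole second after the job is handed in: The thick blank stands in the wide slot and the thin blank in the middle slot, both at rest: underside within 10 mm of the slot floor, centre within 15 mm of the slot's centre line and within 25 mm of the middle of its length (so jutting out 5 mm at most), leaning less than 0.4 rad (x of thick_blank in the frame of rack between -0.025 and 0.025 m and y of thick_blank in the frame of rack between -0.078 and -0.048 m and z of each of thick_blank, thin_blank in the frame of rack below 0.022 m and angle between each of thick_blank, thin_blank's own z axis and vertical below 0.4 rad and linear speed of each of thick_blank, thin_blank below 0.02 m/s and x of thin_blank in the frame of rack between -0.025 and 0.025 m and y of thin_blank in the frame of rack between 0.001 and 0.031 m); the robot touches nothing.
It also fails if it takes over 64 s, if anything falls off the work surface, if the arm or the gripper's body presses on something with over 40 N, if the wrist force passes 120 N, or if a joint passes its speed limit or range.

## Working session

There is one attempt and no reset: what is moved stays moved. The work goes in short steps, Python scripts to look and compute and a tool call to move; the robot and the scene stay as the last step left them, time stands still between calls to the robot, and variables do not carry over. Pictures are saved under pics/ and viewed, at most 10 in all, crops included, and the job is handed in when it is done.

Besides the shell and the picture viewer there is one more tool, called after "Call:" by a JSON object that holds its "api" and its "payload". servo_tool: Moves the arm, as the interface text tells. Its arguments: {"type":"object","properties":{"increments":{"type":"array","items":{"type":"array","items":{"type":"number"}}},"squeeze":{"type":"number"}},"required":["increments"]}

```bash
mkdir -p pics; ls
cat > h.py <<'E'
import numpy as np, cv2
from rig import manip, optics, finder
def cal(n):
    c=optics.get_calibration(n); f=200/np.tan(np.radians(c["fov_y"])/2); return f,c["cx"],c["cy"],np.array(c["world_to_cam"])
def ray(n,px,z):
    f,cx,cy,T=cal(n); d=np.array([(px[0]-cx)/f,(px[1]-cy)/f,1]); R=T[:3,:3]; o=-R.T@T[:3,3]; d=R.T@d
    return o+d*(z-o[2])/d[2]
def proj(n,P):
    f,cx,cy,T=cal(n); p=np.atleast_2d(P)@T[:3,:3].T+T[:3,3]; return p[:,:2]/p[:,2:]*f+[cx,cy]
def save(n,fn): 
    im=optics.get_image(n); cv2.imwrite(fn,im[:,:,::-1]); return im
E
python3 - <<'E'
from h import *
a=save("top","pics/top.png"); 
for l in ["rack","thick_blank","thin_blank"]:
    for d in finder.silhouettes(l,"top"): print(l,round(d["p"],2),np.round(d["box"]), np.round(ray("top",d["box"][:2],0.1 if l!="rack" else .062),3), a[d["region"]].mean(0).round())
    for d in finder.tip_of(l,"top"): print(" tip",round(d["p"],2),np.round(d["at"]),np.round(ray("top",d["at"],0),3))
b=save("side","pics/side.png")
cv2.imwrite("pics/both.png",cv2.resize(np.vstack([a,b])[:,:,::-1],(480,600)))
print(manip.get_state()); print(cal("top"),cal("side"))
E
```

```text
pics
rack 0.65 [245. 174. 115.  74.] [0.542 0.127 0.062] [73. 50. 34.]
rack 0.2 [378. 148.  28.  47.] [ 0.601 -0.167  0.062] [182. 156. 110.]
 tip 0.59 [241. 177.] [0.551 0.147 0.   ]
thick_blank 0.92 [429. 215.  49.  46.] [ 0.443 -0.263  0.1  ] [102.  56. 133.]
thick_blank 0.85 [386. 268.  44.  33.] [ 0.336 -0.171  0.1  ] [41. 39. 39.]
thick_blank 0.55 [374. 206.  28.  44.] [ 0.462 -0.15   0.1  ] [184. 158. 111.]
 tip 0.94 [423. 218.] [ 0.449 -0.275  0.   ]
 tip 0.64 [382. 269.] [ 0.336 -0.175  0.   ]
 tip 0.63 [370. 209.] [ 0.472 -0.152  0.   ]
thin_blank 0.84 [421. 132.  43.  28.] [ 0.624 -0.255  0.1  ] [162.  97. 121.]
thin_blank 0.76 [379. 147.  26.  48.] [ 0.591 -0.163  0.1  ] [184. 159. 112.]
 tip 0.88 [375. 153.] [ 0.605 -0.167  0.   ]
 tip 0.64 [416. 137.] [ 0.645 -0.268  0.   ]
{'clock': 0.4, 'qpos': array([ 9.96015003e-01,  2.76026004e-01,  1.50512551e+00,  2.55917185e-05,
        1.36065711e+00, -1.20992028e-01]), 'qd': array([-0.00109672, -0.00041745, -0.00184111,  0.0020693 ,  0.00084345,
       -0.00048903]), 'effort': array([-2.34870531e-03, -4.16179740e+01, -2.457437
[... 320 characters left out ...]
 0.03811177]), 'gripper_force': 0.0, 'width': 0.0855669330063347}
(np.float64(439.31289075001285), 327.1632747751463, 199.51750105947164, array([[-0.01321288, -0.99983678,  0.01232235, -0.04695676],
       [-0.98499168,  0.01089374, -0.17225771,  0.48857501],
       [ 0.17209536, -0.01441343, -0.98497484,  0.93196772],
       [ 0.        ,  0.        ,  0.        ,  1.        ]])) (np.float64(433.55028587861773), 315.9960468632372, 207.1838423599344, array([[ 0.88947121, -0.45673303, -0.01535939, -0.44999423],
       [-0.3440438 , -0.6471342 , -0.68033167,  0.18409342],
       [ 0.30079036,  0.61041974, -0.73274341,  0.69904798],
       [ 0.        ,  0.        ,  0.        ,  1.        ]]))
```

View pics/top.png

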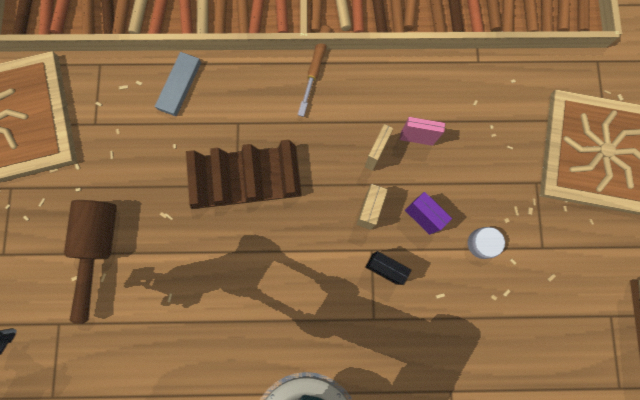

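View pics/side.png

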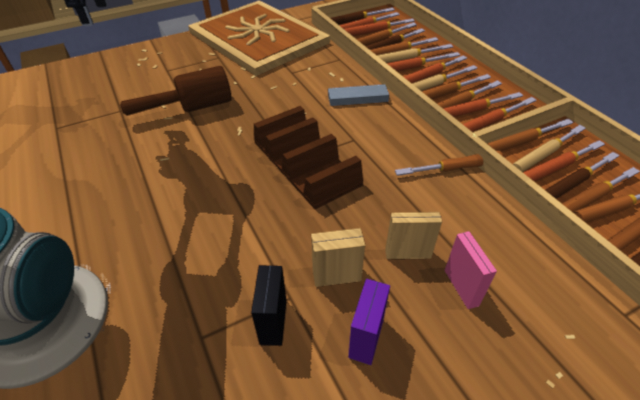

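The top view shows the rack at about (245,174), with the wide slot on its right (−y) end. The thick blank is at (374,206), the thin one at (379,147), and the purple, black and pink decoys are separate. I'll fit their poses by silhouette.

```bash
cat >> h.py <<'E'
from scipy.optimize import minimize
DIM={"rack":(.12,.254,.062),"thick_blank":(.08,.036,.1),"thin_blank":(.08,.022,.1)}
def corners(l,x,y,t,z0=0):
    a,b,c=DIM[l]; R=np.array([[np.cos(t),-np.sin(t)],[np.sin(t),np.cos(t)]])
    return np.array([[*(R@[sx*a/2,sy*b/2]+[x,y]),z0+z] for sx in(-1,1) for sy in(-1,1) for z in(0,c)])
def mask(n,l,p):
    h=cv2.convexHull(proj(n,corners(l,*p)).astype(np.float32))
    m=np.zeros((800,1280),np.uint8); cv2.fillConvexPoly(m,np.round(h*2*16).astype(np.int32),1,shift=4); return m[::2,::2]>0
def fit(l,regs,p0):
    regs={n:cv2.morphologyEx(r.astype(np.uint8),cv2.MORPH_CLOSE,np.ones((25,25))) if l=="rack" else r for n,r in regs.items()}
    def cost(p):
        s=0
        for n,r in regs.items():
            m=mask(n,l,p); s+=1-(m&(r>0)).sum()/(m|(r>0)).sum()
        return s
    best=min((minimize(cost,[p0[0],p0[1],t],method="Nelder-Mead",options=dict(initial_simplex=np.array([p0[0],p0[1],t])+np.array([[0,0,0],[.015,0,0],[0,.015,0],[0,0,.15]]))) for t in(-.5,-.2,.1,.4)),key=lambda r:r.fun)
    return best.x,best.fun
E
python3 - <<'E'
from h import *
P0={"rack":(.545,.135),"thick_blank":(.467,-.15),"thin_blank":(.598,-.165)}
ims={n:optics.get_image(n) for n in("top","side")}
for l,p in P0.items():
    R={}
    for n in ims:
        c=[d for d in finder.silhouettes(l,n) if np.hypot(*(d["box"][:2]-proj(n,[*p,.04])[0]))<30]
        print(l,n,[(d["p"],np.round(d["box"]).tolist()) for d in c])
        if c: R[n]=c[0]["region"]
    print("  joint",*fit(l,R,p))
    for n in R: print("  ",n,*fit(l,{n:R[n]},p))
E
```

```text
rack top [(0.8, [245.0, 174.0, 120.0, 73.0])]
rack side [(0.6, [308.0, 159.0, 111.0, 101.0])]
  joint [0.55007251 0.13667792 0.09868645] 0.16008240149952735
   top [0.55034605 0.13238663 0.09750159] 0.06491812780756412
   side [0.55051628 0.13995223 0.09868352] 0.08658198277120743
thick_blank top [(0.97, [372.0, 208.0, 26.0, 46.0])]
thick_blank side [(0.95, [337.0, 256.0, 56.0, 61.0])]
  joint [ 0.46848412 -0.14826733 -0.34905954] 0.09730300315834184
   top [ 0.46726137 -0.14848201 -0.38057829] 0.06547619047619047
   side [ 0.46887955 -0.1480641  -0.32666011] 0.019943019943019946
thin_blank top [(0.65, [379.0, 148.0, 27.0, 46.0])]
thin_blank side [(0.8, [413.0, 235.0, 56.0, 42.0])]
  joint [ 0.60249884 -0.16810445 -0.45580235] 0.1678136699413295
   top [ 0.60267457 -0.1683835  -0.47053554] 0.09302325581395354
   side [ 0.60499865 -0.16539794 -0.48127766] 0.060134566862909966
```

Call:
{"api": "servo_tool", "payload": {"increments": [[-3.9,-2.4,-0.4,0,0,0,-0.5],[-3.9,-2.4,-0.4,0,0,0,-0.5],[-3.9,-2.4,-0.4,0,0,0,-0.5],[-3.9,-2.4,-0.4,0,0,0,-0.5],[-3.9,-2.4,-0.4,0,0,0,-0.5]]}}

```text
clock: 1.3
position: [0.3754, 0.322, 0.2597]
ee_rot: [0.0, 0.225, 0.974, 0.0]
contact_force: [1.1, -0.5, 0.8]
width: 0.0639
gripper_force: 0.0
```

Call:
{"api": "servo_tool", "payload": {"increments": [[-3.9,-2.4,-0.4,0,0,0,-0.5],[-3.9,-2.4,-0.4,0,0,0,-0.5],[-3.9,-2.4,-0.4,0,0,0,-0.5],[-3.9,-2.4,-0.4,0,0,0,-0.5],[-3.9,-2.4,-0.4,0,0,0,-0.5]]}}

```text
clock: 1.8
position: [0.4981, 0.1284, 0.2798]
ee_rot: [0.0, 0.225, 0.974, 0.0]
contact_force: [0.0, 0.9, 0.4]
width: 0.0639
gripper_force: 0.0
```

Call:
{"api": "servo_tool", "payload": {"increments": [[0,0,0,0,0,0,-0.5],[0,0,0,0,0,0,-0.5],[0,0,0,0,0,0,-0.5],[0,0,0,0,0,0,-0.5],[0,0,0,0,0,0,-0.5]]}}

```text
clock: 2.3
position: [0.4967, 0.1313, 0.2794]
ee_rot: [-0.0, 0.224, 0.975, 0.0]
contact_force: [0.2, -0.1, 0.2]
width: 0.0641
gripper_force: 0.0
```

```bash
cat >> h.py <<'E'
from scipy.spatial.transform import Rotation as Ro
def plan(x,y,z,yang,level=True):
    """target TCP pointing down, tool y axis at angle yang (mod pi). prints delta in tool axes (cm) and turn about tool z (deg)"""
    s=manip.get_state(); w=s["ee_rot"]; R=Ro.from_quat([*w[1:],w[0]]).as_matrix()
    a=np.arctan2(R[1,1],R[0,1]); t=(yang-a+np.pi/2)%np.pi-np.pi/2
    print("pos",s["position"].round(4),"yang",round(a,3),"tilt",R[2,:2].round(3),"width",round(s["width"],4),"grip",round(s["gripper_force"],1),"clk",s["clock"])
    print("delta tool cm",(R.T@(np.array([x,y,z])-s["position"])*100).round(2),"rz deg",round(-np.degrees(t),1))
E
python3 - <<'E'
from h import *
im=optics.get_image("wrist"); p=[.55,.136,.098]
r=[d for d in finder.silhouettes("rack","wrist")]
print([(d["p"],d["box"]) for d in r])
v=im[:,:,::-1].copy()
T=lambda q:proj("wrist",[[p[0]+np.cos(p[2])*a-np.sin(p[2])*b,p[1]+np.sin(p[2])*a+np.cos(p[2])*b,.062] for a,b in q])
# divider tops edges along y
for e in (-.115,-.097,-.029,-.011,.043,.061,.097,.115): pass
b=[-.127,-.097,-.029,-.011,.043,.061,.097,.127]
for e in b:
    q=T([(-.06,e),(.06,e)]).round().astype(int); cv2.line(v,q[0].tolist(),q[1].tolist(),(0,255,0),1)
cv2.imwrite("pics/w1.png",v); plan(.468,-.148,.16,1.221)
E
```

```text
[(0.63, [347.1, 193.2, 209.1, 182.3])]
pos [0.4969 0.131  0.2794] yang 1.119 tilt [-0.  0.] width 0.0643 grip 0.0 clk 2.4
delta tool cm [ -9.59 -26.37  11.94] rz deg -5.9
```

View pics/w1.png

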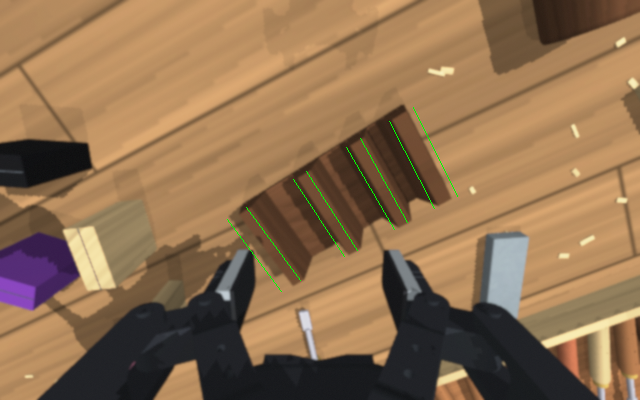

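The overlay shows the end walls slope outwards: tops reach ±115 mm and the base ±127. I'll refit with that profile.

```bash
cat >> h.py <<'E'
_c=corners
def corners(l,x,y,t,z0=0):
    if l!="rack": return _c(l,x,y,t,z0)
    R=np.array([[np.cos(t),-np.sin(t)],[np.sin(t),np.cos(t)]])
    return np.array([[*(R@[sx*.06,sy*b]+[x,y]),z] for sx in(-1,1) for sy in(-1,1) for b,z in((.127,0),(.127,.012),(.115,.062))])
E
python3 - <<'E'
from h import *
R={}; im=optics.get_image("wrist")
for n in("top","side","wrist"):
    if n!="wrist": optics.get_image(n)
    R[n]=finder.silhouettes("rack",n)[0]["region"]
    print(n,*fit("rack",{n:R[n]},(.55,.136)))
p,f=fit("rack",R,(.55,.136)); print(p,f)
v=cv2.resize(im[90:310,210:480,::-1],None,fx=2.9,fy=2.7)
T=lambda q:proj("wrist",[[p[0]+np.cos(p[2])*a-np.sin(p[2])*b,p[1]+np.sin(p[2])*a+np.cos(p[2])*b,.062] for a,b in q])
for e in [-.115,-.097,-.029,-.011,.043,.061,.097,.115]:
    q=((T([(-.06,e),(.06,e)])-[210,90])*[2.9,2.7]).round().astype(int); cv2.line(v,q[0].tolist(),q[1].tolist(),(0,255,0),1)
cv2.imwrite("pics/w2.png",v)
E
```

```text
top [0.55204441 0.11433922 0.10206061] 0.2945688861613992
side [0.55108653 0.14032123 0.10299352] 0.05305199698568197
wrist [0.55105733 0.14021362 0.10741778] 0.06853232560514755
[0.55102929 0.14045662 0.10283955] 0.4254093762465877
```

View pics/w2.png

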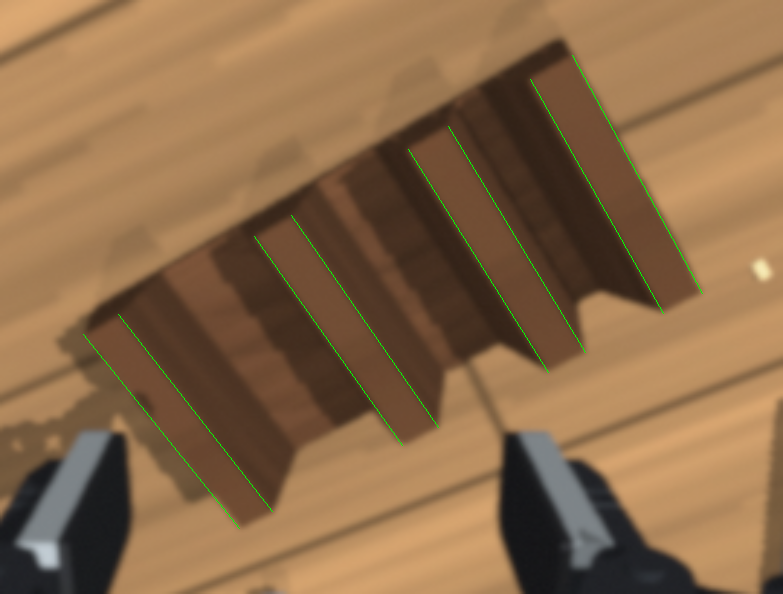

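The overlay now matches the dividers. Rack: (0.551, 0.140), yaw 0.105. Next, go above the thick blank.

Call:
{"api": "servo_tool", "payload": {"increments": [[-1.4,-3.8,1.4,0,0,0,-0.5],[-1.4,-3.8,1.4,0,0,0,-0.5],[-1.4,-3.8,1.4,0,0,0,-0.5],[-1.4,-3.8,1.4,0,0,0,-0.5],[-1.4,-3.8,1.4,0,0,0,-0.5]]}}

```text
clock: 3.2
position: [0.4768, -0.0729, 0.2089]
ee_rot: [0.0, 0.225, 0.974, 0.0]
contact_force: [-0.1, 0.3, -0.4]
width: 0.0639
gripper_force: 0.0
```

Call:
{"api": "servo_tool", "payload": {"increments": [[-1.4,-3.8,1.4,0,0,0,-0.5],[-1.2,-3.6,1.3,0,0,0,-0.5],[0,0,0,0,0,-5.9,-0.5],[0,0,0,0,0,0,-0.5],[0,0,0,0,0,0,-0.5]]}}

```text
clock: 3.7
position: [0.468, -0.1491, 0.1824]
ee_rot: [0.0, 0.176, 0.984, 0.0]
contact_force: [0.2, -0.9, 0.7]
width: 0.0644
gripper_force: 0.0
```

Run:
```python
from h import *
im=save("wrist","pics/w3.png")
for l,p,zz in(("thick_blank",(.468,-.148),.1),("thin_blank",(.603,-.168),.1)):
  for d in finder.silhouettes(l,"wrist"):
    print(l,round(d["p"],2),np.round(d["box"]),im[d["region"]].mean(0).round(), proj("wrist",[*p,.05]).round())
    if l=="thick_blank" and im[d["region"]].mean(0)[1]>120: print(fit(l,{"wrist":d["region"]},p))
plan(.468,-.148,.066,1.221)
```

```text
thick_blank 0.83 [179. 228. 137. 106.] [107.  58. 145.] [[318. 191.]]
thick_blank 0.78 [321. 198.  51. 116.] [228. 210. 157.] [[318. 191.]]
(array([ 0.46890987, -0.14599134, -0.3367115 ]), np.float64(0.03126110124333925))
thick_blank 0.64 [213.  44. 145.  86.] [41. 41. 42.] [[318. 191.]]
thin_blank 0.87 [278. 346.  67.  41.] [158.  94. 116.] [[344. 314.]]
thin_blank 0.6 [352. 308.  43.  98.] [181. 162. 120.] [[344. 314.]]
pos [ 0.4683 -0.1485  0.1827] yang 1.22 tilt [-0.001  0.   ] width 0.0642 grip 0.0 clk 3.85
delta tool cm [ 0.05  0.04 11.67] rz deg -0.0
```

View pics/w3.png

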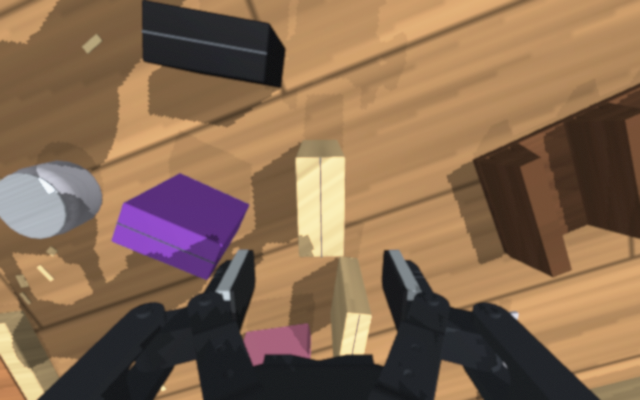

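The wrist view shows the pale thick blank at (321,198), centred between the fingers. Descend and grip.

Call:
{"api": "servo_tool", "payload": {"increments": [[0,0.1,2.5,0,0,0,-0.5],[0,0.1,2.5,0,0,0,-0.5],[0,0,2.5,0,0,0,-0.5],[0,0,2.5,0,0,0,-0.5],[0,0,1.5,0,0,0,-0.5]]}}

```text
clock: 4.35
position: [0.4681, -0.1461, 0.066]
ee_rot: [-0.001, 0.174, 0.985, 0.0]
contact_force: [-0.6, 0.3, 0.4]
width: 0.0643
gripper_force: 0.0
```

Call:
{"api": "servo_tool", "payload": {"increments": [[0,0,0,0,0,0,-0.5],[0,0,0,0,0,0,0.4],[0,0,0,0,0,0,0.6],[0,0,0,0,0,0,0.6],[0,0,0,0,0,0,0.6]], "squeeze": 40}}

```text
clock: 4.85
position: [0.4697, -0.1476, 0.0685]
ee_rot: [0.001, 0.175, 0.985, -0.0]
contact_force: [-0.0, 0.3, 4.8]
width: 0.0358
gripper_force: 40.8
```

Call:
{"api": "servo_tool", "payload": {"increments": [[0,0,-0.5,0,0,0,0.6],[0,0,-2,0,0,0,0.6],[0,0,-3,0,0,0,0.6],[0,0,-3,0,0,0,0.6],[0,0,-3,0,0,0,0.6]]}}

```text
clock: 5.35
position: [0.4679, -0.1471, 0.1833]
ee_rot: [-0.001, 0.175, 0.985, 0.0]
contact_force: [0.9, -0.3, -2.2]
width: 0.0359
gripper_force: 40.2
```

Run:
```python
from h import *
plan(.5576,.0773,.2,1.676)
```

```text
pos [ 0.4679 -0.1471  0.1833] yang 1.22 tilt [0.001 0.   ] width 0.0359 grip 40.2 clk 5.35
delta tool cm [-0.71 24.15 -1.67] rz deg -26.1
```

Call:
{"api": "servo_tool", "payload": {"increments": [[-0.1,3.8,-0.4,0,0,0,0.6],[-0.1,4.6,-0.4,0,0,0,0.6],[-0.2,4.9,-0.4,0,0,0,0.6],[-0.2,4.9,-0.4,0,0,0,0.6],[-0.1,3.9,0,0,0,0,0.6]]}}

```text
clock: 5.85
position: [0.5517, 0.0602, 0.1989]
ee_rot: [0.0, 0.174, 0.985, 0.0]
contact_force: [0.1, -0.3, -0.9]
width: 0.0357
gripper_force: 40.8
```

Call:
{"api": "servo_tool", "payload": {"increments": [[0,2.1,0,0,0,0,0.6],[0,0,0,0,0,-6.5,0.6],[0,0,0,0,0,-6.5,0.6],[0,0,0,0,0,-6.5,0.6],[0,0,0,0,0,-6.6,0.6]]}}

```text
clock: 6.35
position: [0.5577, 0.0776, 0.1979]
ee_rot: [-0.001, -0.055, 0.998, -0.0]
contact_force: [-0.5, 0.1, -1.7]
width: 0.0358
gripper_force: 40.8
```

Call:
{"api": "servo_tool", "payload": {"increments": [[0,0,0,0,0,0,0.6],[0,0,0,0,0,0,0.6],[0,0,1,0,0,0,0.6],[0,0,2,0,0,0,0.6],[0,0,0,0,0,0,0.6]]}}

```text
clock: 6.85
position: [0.556, 0.0774, 0.1653]
ee_rot: [-0.003, -0.052, 0.999, 0.0]
contact_force: [-0.2, 1.2, -2.2]
width: 0.0355
gripper_force: 40.7
```

Run:
```python
from h import *
plan(.5576,.0773,.081,1.676)
a=save("wrist","pics/w4.png"); b=optics.get_image("side"); c=b[100:250,230:400,::-1]
cv2.imwrite("pics/m1.png",np.hstack([cv2.resize(a[50:350,170:500,::-1],(396,360)),cv2.resize(c,(400,360))]))
for n in("wrist","side"):
  (a if n=="wrist" else b)
optics.get_image("side")
```

```text
pos [0.556  0.0774 0.1653] yang 1.674 tilt [0.006 0.001] width 0.0355 grip 40.7 clk 6.85
delta tool cm [-0.21 -0.03  8.43] rz deg -0.1
```

View pics/m1.png

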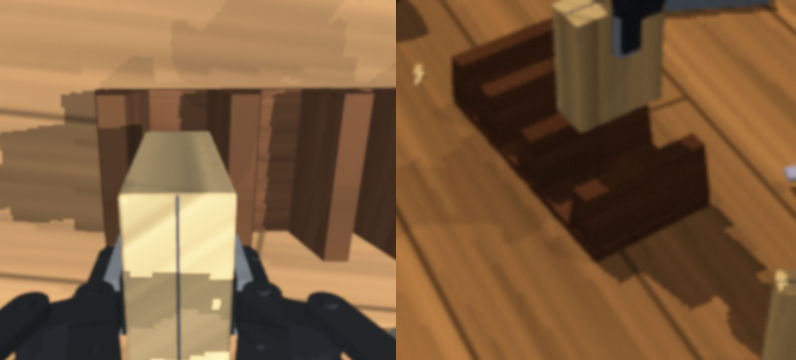

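The blank hangs straight above the wide slot, parallel to the dividers. Lower it.

Call:
{"api": "servo_tool", "payload": {"increments": [[-0.1,0,1.5,0,0,0,0.6],[-0.1,0,1.8,0,0,0,0.6],[0,0,1.8,0,0,0,0.6],[0,0,1.8,0,0,0,0.6],[0,0,0.8,0,0,0,0.6]]}}

```text
clock: 7.5
position: [0.5601, 0.0777, 0.0906]
ee_rot: [-0.0, -0.052, 0.999, 0.0]
contact_force: [-0.2, -0.1, -1.8]
width: 0.0357
gripper_force: 40.8
```

Call:
{"api": "servo_tool", "payload": {"increments": [[0,0,0.3,0,0,0,0.6],[0,0,0.2,0,0,0,0.6],[0,0,0.1,0,0,0,0.6],[0,0,0,0,0,0,0.6],[0,0,0,0,0,0,0.6]]}}

```text
clock: 8.0
position: [0.5608, 0.0777, 0.0859]
ee_rot: [0.001, -0.052, 0.999, -0.0]
contact_force: [-0.2, -0.5, -2.3]
width: 0.0359
gripper_force: 40.8
```

Call:
{"api": "servo_tool", "payload": {"increments": [[0,0,0.2,0,0,0,0.6],[0,0,0.1,0,0,0,0.6],[0,0,0.1,0,0,0,0.6],[0,0,0,0,0,0,0.6],[0,0,0,0,0,0,0.6]]}}

```text
clock: 8.5
position: [0.5603, 0.0777, 0.0812]
ee_rot: [-0.0, -0.052, 0.999, 0.0]
contact_force: [0.4, -0.5, -1.9]
width: 0.0357
gripper_force: 40.8
```

Call:
{"api": "servo_tool", "payload": {"increments": [[0,0,0.1,0,0,0,0.6],[0,0,0,0,0,0,-0.1],[0,0,0,0,0,0,-0.3],[0,0,0,0,0,0,-0.3],[0,0,0,0,0,0,-0.3]]}}

```text
clock: 9.0
position: [0.5605, 0.0778, 0.0804]
ee_rot: [0.0, -0.052, 0.999, 0.0]
contact_force: [-0.2, -0.1, 1.0]
width: 0.0555
gripper_force: 0.0
```

Call:
{"api": "servo_tool", "payload": {"increments": [[0,0,-1,0,0,0,-0.3],[0,0,-3,0,0,0,-0.3],[0,0,-4,0,0,0,-0.3],[0,0,-4,0,0,0,-0.3],[0,0,0,0,0,0,-0.3]]}}

```text
clock: 9.5
position: [0.5643, 0.0779, 0.2073]
ee_rot: [0.007, -0.052, 0.999, -0.0]
contact_force: [-0.5, -0.6, 0.2]
width: 0.0557
gripper_force: 0.0
```

Run:
```python
from h import *
plan(.603,-.168,.18,1.571-.46)
a=save("wrist","pics/w5.png"); b=optics.get_image("side"); c=b[100:250,230:400,::-1]
cv2.imwrite("pics/m2.png",np.hstack([cv2.resize(a[50:350,170:500,::-1],(396,360)),cv2.resize(c,(400,360))]))
```

```text
pos [0.5643 0.0779 0.2073] yang 1.676 tilt [-0.013 -0.001] width 0.0557 grip 0.0 clk 9.5
delta tool cm [ -1.25 -24.85   2.77] rz deg 32.3
```

View pics/m2.png

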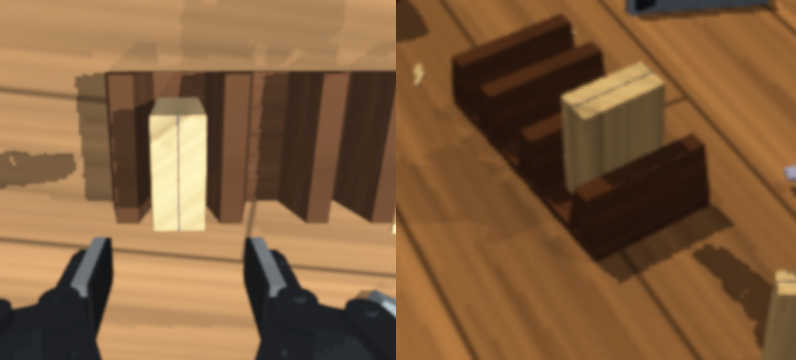

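The thick blank stands upright in the wide slot. Now the thin one.

Call:
{"api": "servo_tool", "payload": {"increments": [[-0.2,-4.2,0.4,0,0,0,-0.2],[-0.2,-4.2,0.4,0,0,0,-0.2],[-0.2,-4.2,0.4,0,0,0,-0.2],[-0.2,-4.2,0.4,0,0,0,-0.2],[-0.2,-4.2,0.4,0,0,0,-0.2]]}}

```text
clock: 10.1
position: [0.5911, -0.1313, 0.1783]
ee_rot: [-0.002, -0.052, 0.999, 0.001]
contact_force: [0.9, 0.5, -0.1]
width: 0.0512
gripper_force: 0.0
```

Call:
{"api": "servo_tool", "payload": {"increments": [[-0.2,-3.8,0.5,0,0,0,-0.2],[0,0,0,0,0,8.1,-0.2],[0,0,0,0,0,8.1,-0.2],[0,0,0,0,0,8.1,-0.2],[0,0,0,0,0,8,-0.2]]}}

```text
clock: 10.6
position: [0.5969, -0.1675, 0.1732]
ee_rot: [-0.002, 0.231, 0.973, 0.0]
contact_force: [-0.7, 0.2, 0.1]
width: 0.0509
gripper_force: 0.0
```

Call:
{"api": "servo_tool", "payload": {"increments": [[0,0,0,0,0,0,-0.2],[0,0,0,0,0,0,-0.2],[0,0,0,0,0,0,-0.2],[0,0,0,0,0,0,-0.2],[0,0,0,0,0,0,-0.2]]}}

```text
clock: 11.1
position: [0.5982, -0.1676, 0.1753]
ee_rot: [-0.0, 0.227, 0.974, 0.0]
contact_force: [0.1, -0.5, 0.2]
width: 0.0516
gripper_force: 0.0
```

Run:
```python
from h import *
im=save("wrist","pics/w6.png"); p=(.603,-.167)
for d in finder.silhouettes("thin_blank","wrist"):
    c=im[d["region"]].mean(0); print(round(d["p"],2),np.round(d["box"]),c.round())
    if c[1]>130:
        q,f=fit("thin_blank",{"wrist":d["region"]},p); print(q,f); plan(q[0],q[1],.067,q[2]+np.pi/2)
```

```text
0.9 [323. 205.  34. 120.] [218. 198. 146.]
[ 0.60378716 -0.16638861 -0.46913909] 0.02339664189375168
pos [ 0.5982 -0.1676  0.1753] yang 1.112 tilt [-0.  0.] width 0.0516 grip 0.0 clk 11.2
delta tool cm [-0.44  0.35 10.83] rz deg 0.6
0.68 [241. 275. 108.  74.] [132.  80.  97.]
```

View pics/w6.png

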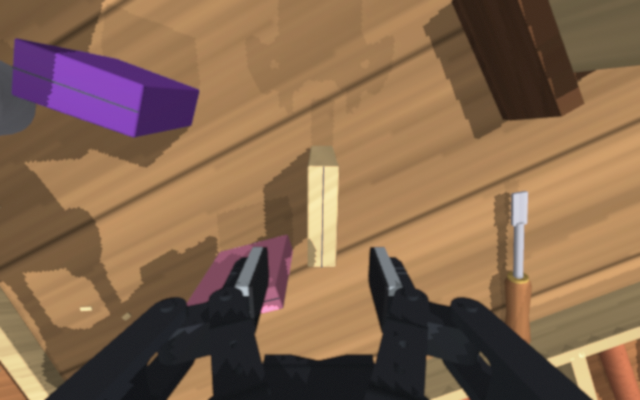

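The thin blank (323,205) is centred, but the pink decoy (corner about (290,237)) is close to the left finger. Checking clearance.

Run:
```python
from h import *
R={}
for n in("top","side","wrist"):
    im=optics.get_image(n)
    for d in finder.silhouettes("thin_blank",n):
        c=im[d["region"]].mean(0)
        if c[1]<115 and n not in R: R[n]=d["region"]
print(list(R)); R.pop("wrist",None)
q,f=fit("thin_blank",R,(.635,-.262))
for t in (1.2,1.5,1.8):
    import scipy
    def cost(p): return sum(1-(mask(n,"thin_blank",p)&r).sum()/(mask(n,"thin_blank",p)|r).sum() for n,r in R.items())
    m=minimize(cost,[.635,-.262,t],method="Nelder-Mead",options=dict(initial_simplex=np.array([.635,-.262,t])+np.array([[0,0,0],[.015,0,0],[0,.015,0],[0,0,.15]])))
    if m.fun<f: q,f=m.x,m.fun
print(q,f)
a=-.469+np.pi/2; Y=np.array([np.cos(a),np.sin(a)]); X=np.array([-np.sin(a),np.cos(a)])
C=corners("thin_blank",*q)[::2,:2]-[.6038,-.1664]; print("pink corners tool x,y mm",(np.c_[C@X,C@Y]*1000).round())
```

```text
['top', 'side', 'wrist']
[ 0.64217669 -0.26571573 -1.81537009] 1.0438808373590982
pink corners tool x,y mm [[ -59.  -35.]
 [ -81.  -30.]
 [ -77. -113.]
 [ -99. -108.]]
```

Call:
{"api": "servo_tool", "payload": {"increments": [[-0.4,0.3,0,0,0,0.6,0.1],[0,0,1.5,0,0,0,0.1],[0,0,2,0,0,0,0.1],[0,0,1.5,0,0,0,0.1],[0,0,0,0,0,0,0.1]]}}

```text
clock: 12.0
position: [0.6019, -0.1661, 0.123]
ee_rot: [-0.002, 0.233, 0.973, 0.0]
contact_force: [-0.0, 1.1, 0.2]
width: 0.0382
gripper_force: 0.0
```

Run:
```python
from h import *
plan(.6038,-.1664,.067,1.102)
im=save("wrist","pics/w7.png")
print(ray("wrist",(0,0),0)[:1])
```

```text
pos [ 0.6019 -0.1661  0.123 ] yang 1.101 tilt [ 0.005 -0.   ] width 0.0382 grip 0.0 clk 12.0
delta tool cm [-0.21  0.06  5.6 ] rz deg -0.1
[0.36504628]
```

View pics/w7.png

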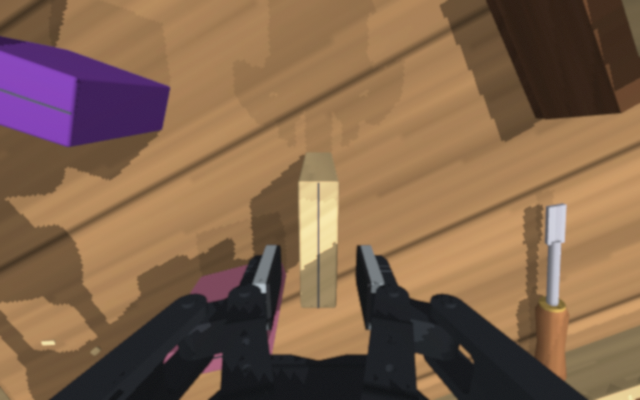

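The blank lies between the fingers at (318,245), and the pink decoy is lower and behind the left finger. Going down.

Call:
{"api": "servo_tool", "payload": {"increments": [[-0.2,0,1,0,0,0,0.1],[0,0,1.5,0,0,0,0.1],[0,0,1.5,0,0,0,0.1],[0,0,1,0,0,0,0.1],[0,0,0.6,0,0,0,0.1]]}}

```text
clock: 12.55
position: [0.605, -0.1676, 0.0687]
ee_rot: [-0.0, 0.233, 0.973, 0.0]
contact_force: [-0.6, -0.1, -0.6]
width: 0.0386
gripper_force: 0.0
```

Call:
{"api": "servo_tool", "payload": {"increments": [[0,0,0,0,0,0,0.1],[0,0,0,0,0,0,0.5],[0,0,0,0,0,0,0.8],[0,0,0,0,0,0,0.8],[0,0,0,0,0,0,0.8]], "squeeze": 40}}

```text
clock: 13.05
position: [0.6054, -0.1678, 0.07]
ee_rot: [0.001, 0.233, 0.973, -0.0]
contact_force: [-0.1, -0.2, 2.0]
width: 0.0218
gripper_force: 39.3
```

Call:
{"api": "servo_tool", "payload": {"increments": [[0,0,-0.5,0,0,0,0.8],[0,0,-2,0,0,0,0.8],[0,0,-3.5,0,0,0,0.8],[0,0,-4,0,0,0,0.8],[0,0,-4,0,0,0,0.8]]}}

```text
clock: 13.55
position: [0.6043, -0.1674, 0.2105]
ee_rot: [-0.001, 0.233, 0.973, 0.0]
contact_force: [1.1, -0.4, -2.6]
width: 0.0216
gripper_force: 39.2
```

Run:
```python
from h import *
plan(.5493,.1559,.24,1.676)
```

```text
pos [ 0.6043 -0.1674  0.2105] yang 1.101 tilt [ 0.001 -0.   ] width 0.0216 grip 39.2 clk 13.55
delta tool cm [19.54 26.34 -2.93] rz deg -32.9
```

Call:
{"api": "servo_tool", "payload": {"increments": [[2.0,2.7,-0.8,0,0,0,0.8],[2.5,3.4,-0.6,0,0,0,0.8],[2.5,3.4,-0.5,0,0,0,0.8],[2.5,3.4,-0.4,0,0,0,0.8],[2.5,3.4,-0.3,0,0,0,0.8]]}}

```text
clock: 14.05
position: [0.5709, 0.0336, 0.2358]
ee_rot: [0.0, 0.233, 0.973, 0.0]
contact_force: [1.8, -0.3, -1.3]
width: 0.0215
gripper_force: 39.3
```

Call:
{"api": "servo_tool", "payload": {"increments": [[2.5,3.4,-0.3,0,0,0,0.8],[2.5,3.4,0,0,0,0,0.8],[2.0,2.6,0,0,0,0,0.8],[0.5,0.6,0,0,0,-6.5,0.8],[0,0,0,0,0,-6.6,0.8]]}}

```text
clock: 14.55
position: [0.549, 0.1571, 0.2384]
ee_rot: [-0.0, 0.116, 0.993, 0.0]
contact_force: [-0.0, -0.3, -1.0]
width: 0.0217
gripper_force: 39.4
```

Call:
{"api": "servo_tool", "payload": {"increments": [[0,0,0,0,0,-6.6,0.8],[0,0,0,0,0,-6.6,0.8],[0,0,0,0,0,-6.6,0.8],[0,0,0,0,0,0,0.8],[0,0,0,0,0,0,0.8]]}}

```text
clock: 15.05
position: [0.5498, 0.1551, 0.2383]
ee_rot: [-0.0, -0.051, 0.999, 0.0]
contact_force: [-0.4, -0.2, -1.5]
width: 0.0213
gripper_force: 39.5
```

Run:
```python
from h import *
plan(.5493,.1559,.082,1.676)
a=optics.get_image("wrist"); b=optics.get_image("side"); c=b[60:210,230:400,::-1]
cv2.imwrite("pics/m3.png",np.hstack([cv2.resize(a[50:350,170:500,::-1],(396,360)),cv2.resize(c,(400,360))]))
```

```text
pos [0.5498 0.1551 0.2383] yang 1.673 tilt [0. 0.] width 0.0213 grip 39.5 clk 15.05
delta tool cm [ 0.04  0.08 15.63] rz deg -0.2
```

View pics/m3.png

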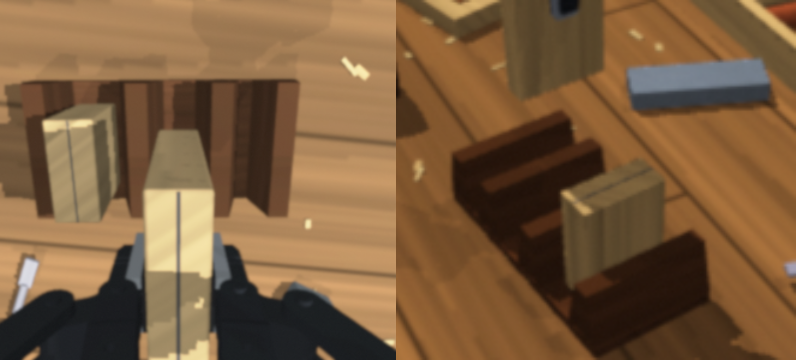

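The thin blank hangs centred above the middle slot, and the thick one is still upright. Lower it.

Call:
{"api": "servo_tool", "payload": {"increments": [[0,0.1,2,0,0,0,0.8],[0,0,3,0,0,0,0.8],[0,0,3.5,0,0,0,0.8],[0,0,3,0,0,0,0.8],[0,0,2,0,0,0,0.8]]}}

```text
clock: 15.65
position: [0.5487, 0.1559, 0.1011]
ee_rot: [-0.002, -0.052, 0.999, -0.0]
contact_force: [0.1, -0.4, -1.1]
width: 0.0215
gripper_force: 39.5
```

Call:
{"api": "servo_tool", "payload": {"increments": [[0,0,1,0,0,0,0.8],[0,0,0.4,0,0,0,0.8],[0,0,0.1,0,0,0,0.8],[0,0,0,0,0,0,0.8],[0,0,0,0,0,0,0.8]]}}

```text
clock: 16.15
position: [0.5507, 0.1563, 0.0895]
ee_rot: [0.001, -0.052, 0.999, 0.0]
contact_force: [-0.3, 1.0, -1.2]
width: 0.0213
gripper_force: 39.5
```

Call:
{"api": "servo_tool", "payload": {"increments": [[0,0,0.3,0,0,0,0.8],[0,0,0.2,0,0,0,0.8],[0,0,0.1,0,0,0,0.8],[0,0,0,0,0,0,0.8],[0,0,0,0,0,0,0.8]]}}

```text
clock: 16.65
position: [0.5499, 0.1561, 0.0822]
ee_rot: [-0.0, -0.052, 0.999, 0.0]
contact_force: [-0.2, -0.7, -2.1]
width: 0.0216
gripper_force: 39.5
```

Call:
{"api": "servo_tool", "payload": {"increments": [[0,0,0.1,0,0,0,0.8],[0,0,0,0,0,0,0.3],[0,0,0,0,0,0,0.1],[0,0,0,0,0,0,0.1],[0,0,0,0,0,0,0.1]]}}

```text
clock: 17.15
position: [0.55, 0.1561, 0.0813]
ee_rot: [0.0, -0.052, 0.999, 0.0]
contact_force: [0.4, 0.1, -0.6]
width: 0.0386
gripper_force: 0.0
```

Call:
{"api": "servo_tool", "payload": {"increments": [[0,0,-1,0,0,0,0.1],[0,0,-3,0,0,0,0.1],[0,0,-4,0,0,0,0.1],[0,0,-4,0,0,0,0.1],[0,0,0,0,0,0,0.1]]}}

```text
clock: 17.65
position: [0.5537, 0.1568, 0.2083]
ee_rot: [0.007, -0.052, 0.999, 0.001]
contact_force: [1.5, 0.4, 0.2]
width: 0.0383
gripper_force: 0.0
```

```bash
cat >> h.py <<'E'
def cost(l,R,p): return sum(1-(mask(n,l,p)&r).sum()/(mask(n,l,p)|r).sum() for n,r in R.items())
E
python3 - <<'E'
from h import *
import h
plan(.5493,.1559,.2,1.676)
_k=h.corners
h.corners=lambda l,x,y,t,z0=0:_k(l,x,y,t,z0)+[0,0,.012]
for n in("wrist","side","top"):
  im=optics.get_image(n)
  for l,p in(("thick_blank",(.5576,.0773)),("thin_blank",(.5493,.1559))):
    e=proj(n,[*p,.06])[0]
    for d in [d for k in("thick_blank","thin_blank") for d in finder.silhouettes(k,n)]:
        if np.hypot(*(d["box"][:2]-e))<30:
            q,f=fit(l,{n:d["region"]},p); dx,dy=q[0]-.551,q[1]-.1405; c,s=np.cos(.105),np.sin(.105)
            print(n,l,round(d["p"],2),"rack xy yaw",np.round([c*dx+s*dy,-s*dx+c*dy,q[2]-.105],3),round(f,3))
E
```

```text
pos [0.5537 0.1568 0.2083] yang 1.676 tilt [-0.013  0.001] width 0.0383 grip 0.0 clk 17.65
delta tool cm [ 0.46 -0.05  0.82] rz deg -0.0
wrist thick_blank 0.79 rack xy yaw [-0.005 -0.06  -0.007] 0.064
wrist thin_blank 0.75 rack xy yaw [-0.01   0.016  0.001] 0.063
side thick_blank 0.92 rack xy yaw [ 0.006 -0.057  0.136] 0.229
side thin_blank 0.92 rack xy yaw [ 0.007 -0.053 -0.193] 0.177
side thin_blank 0.65 rack xy yaw [-0.001  0.018  0.106] 0.364
top thick_blank 0.64 rack xy yaw [ 0.001 -0.066  0.019] 0.058
top thin_blank 0.7 rack xy yaw [-0.006  0.013  0.012] 0.15
```

Both are upright, seated and within tolerance, and the gripper is clear, so I'm handing in.

```bash
python3 -c "
from rig import manip
print(manip.sign_off())"
```

```text
the job is handed in; nothing more can be done
None
```

Both blanks are filed, the thick one in the wide slot and the thin one in the middle slot; my last camera fits put both within tolerance, and the job was handed in at about 18 s, with no verdict returned.

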